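# Sweep the waste plugs off the punching board

## Robot

A 7-joint arm with a two-finger parallel gripper is mounted at the origin on the work surface. World frame = base frame: x ahead of the robot, y to its left, z up, the work surface at z = 0. Lengths are in m, angles in rad, forces in N, time in s.
With the tool pointing down it reaches from about 0.425 to 0.95 m from the base axis. Payload 4.7 kg.
Tool frame: the origin (TCP) lies midway between the tips of the shut fingers; the grasp point (between the pads) lies 19 mm behind it (bot.pinch_z is the distance from the TCP to the grasp point, in m); z points along the fingers, y is the line along which they close (so a half turn about z gives the same grasp; the last joint's range is limited). The gripper opens to 87 mm and grips with 3 to 60 N. Pads are 19 mm wide; open, the fingers measure 117 mm over their backs; the gripper's body (75 mm by 190 mm) begins 51 mm behind the grasp point.
Start: joints at [-1.295, 0.469, -0.049, 1.532, 0.024, 1.141, -0.082], TCP at [0.203, 0.644, 0.223] pointing down, gripper open.
Joint ranges: [-2.59, 2.59], [-0.33, 1.99], [-1.39, 1.29], [0.1, 2.45], [-1.04, 4.18], [0.21, 1.99], [-2.66, 2.66]. Speed limits (rad/s): [2.57, 2.57, 3.14, 3.14, 3.14, 3.14, 3.14].

## Interface

Orientations are given as a unit quaternion [w, x, y, z].
In Python, from workcell import bot, jaws, sensors, snapshot, get_calibration gives the robot as it stands. The module is installed in compiled form; this text tells all that it offers. Calls block until the motion is done:
- bot.move_ptp(position, orientation): joint-space move of the TCP to a pose.
- bot.movel(position, orientation=None, rate=0.15): straight line of the TCP; orientation=None keeps the orientation; rate is the mean speed in m/s.
- bot.move_joints(angles): joint-space move.
- jaws.let_go() and jaws.close_gripper(force=None): open the fingers fully, or close them until they stop; force is the grip in N (None keeps the last).
- bot.dwell(seconds).
- bot.solve_ik(position, orientation): joint angles nearest the present ones, or None.
- sensors.sense(): the state.
- snapshot(name): name is "scene" or "top" or "wrist"; returns the picture (384x512x3 uint8, red, green, blue); there is no depth.
- get_calibration(name): a dict with "camera_matrix" (3x3 intrinsics, pixels), "rvec" (rotation vector, rad) and "tvec" (3), from world to camera coordinates, as OpenCV has them; the wrist camera has in their place "T_tool_cam" (4x4, takes a point from camera to tool coordinates, whose origin is the TCP and whose axes are the flange's). Camera axes: x right, y down, z forward; pixel columns grow to the right and rows downward; lengths in m; the calibration is good to about 2 mm. A picture is of the moment at which its call begins: read the wrist's pose just before it. get_calibration takes no time and is no camera call.
A pose or a line that the arm cannot do raises bot.MotionError and nothing moves.
- bot.sign_off(): hands the job in; it is judged then, once.
The state is a dict: "time": time; "joints": joint angles; "dq": joint speeds; "joint_torque": joint torques, N m; "eef_pos": TCP position; "orientation": TCP orientation; "ft_force": force on the tool from outside, world axes, zero at the start; "ft_torque": the same for the moment, N m; "width": finger opening in m; "finger_force": force on a finger pad.
Only numpy, scipy, OpenCV 4.12 (cv2) and the standard library are available. Lean on these libraries where they do the work, as an engineer would, in place of code of your own. Each camera call takes 0.05 s, during which the arm holds its last target. There are 200 camera calls.

## Task

Clear the punching board: with the fingertips, push the three small solid plywood plugs (round, square and flower-shaped) across the board and over its edge into the empty scrap tray beside it, not into the tray of chisels. Do not pick the plugs up, and leave the steel weight and the plywood ring where they are on the board and everything else on the table undisturbed.

Things in the scene. Friction and masses are not known exactly. Their poses are not given: they have to be found in the camera images.
- board: thick white plastic punching board, fixed, 260 (x) by 300 (y) mm and 30 high, its flat top 30 mm above the table; origin at the centre of its underside; its y axis points across it towards one of the trays and away from the other. The two trays stand against its two 260 mm edges (at its own y = +150 and -150 mm)
- scrap_tray: the empty open scrap tray of grey plastic, fixed, 260 (x) by 110 (y) mm, 28 high, walls 4 thick, inner floor about 5 mm above the table; origin at the centre of its underside, 206 mm from the board's centre along the board's y axis, on either side; axes parallel to the board's; its long wall lies 1 mm off the board's edge, rim 2 mm below the board's top
- chisel_tray: the same grey tray on the board's other side, with four wood-handled chisels fixed in it; same size, origin and axes as the scrap tray
- round_plug_center (a point): centre (half-way up) of the round plywood waste plug, a plain solid disc 38 across and 15 thick, lying flat and loose on the board, 11 to 20 g. It slides when pushed at its side. The three plugs and the steel weight lie in four lanes, 60 mm apart in the board's x direction (within 3 mm), in any order, each within 35 mm of the board's middle in its y direction
- square_plug_center (a point): centre of the square plywood waste plug, 36 by 36 and 15 thick, lying flat and loose on the board at any turn, 11 to 20 g
- flower_plug_center (a point): centre of the solid flower-shaped plywood waste plug, six round petals, 40 across and 15 thick, lying flat and loose on the board, 11 to 20 g
- weight: turned steel paper weight standing loose on the board, 38 across, 45 high with a small knob on top, about 0.3 kg; origin at the centre of its underside; to be left alone
- wood_ring: finished plywood ring lying flat on the board about 80 mm from the weight in the board's +y direction, in the weight's lane, 46 across with a 28 mm hole, 15 thick, 20 g, loose; origin at the centre of its underside; to be left alone
- hammer: hammer lying on the table beyond the board, 260 long, loose bystander; origin at its underside
- glue: white glue bottle standing on the table to the left, 52 across and 120 high, loose bystander; origin at the centre of its underside
- cup: blue cup standing on the table to the right, 76 across and 85 high, loose bystander; origin at the centre of its underside
- tape: cardboard tape roll lying flat to the right, 100 across and 24 high, loose bystander; origin at the centre of its underside
- brush: brush lying on the table to the left, loose bystander; origin at its underside
- round_plug: the round plug; origin at the centre of its underside
- square_plug: the square plug; origin at the centre of its underside; its x and y axes are square to its sides
- flower_plug: the flower plug; origin at the centre of its underside

How it is judged:
At the end, for the whole second after the job is handed in: All three plugs lie still in the scrap tray, each centre inside its walls and less than 30 mm above the table; the weight stands upright and it and the ring lie within 15 mm of where they began (x of round_plug_center in the frame of scrap_tray between -0.126 and 0.126 m and y of round_plug_center in the frame of scrap_tray between -0.053 and 0.053 m and z of round_plug_center in the frame of scrap_tray between 0 and 0.03 m and linear speed of each of round_plug, square_plug, flower_plug, weight, wood_ring below 0.02 m/s and x of square_plug_center in the frame of scrap_tray between -0.126 and 0.126 m and y of square_plug_center in the frame of scrap_tray between -0.053 and 0.053 m and z of square_plug_center in the frame of scrap_tray between 0 and 0.03 m and x of flower_plug_center in the frame of scrap_tray between -0.126 and 0.126 m and y of flower_plug_center in the frame of scrap_tray between -0.053 and 0.053 m and z of flower_plug_center in the frame of scrap_tray between 0 and 0.03 m and distance of each of weight, wood_ring from where it was at the start of the episode below 0.015 m and angle between weight's own z axis and vertical below 0.3 rad); the robot touches nothing.
It fails at once if a plug is lifted clear of the board (its centre more than about 25 mm above where it lay) (height (world z) of any of round_plug_center, square_plug_center, flower_plug_center above 0.063 m).
It fails at once if the steel weight is shifted more than 15 mm or tipped (distance of weight from where it was at the start of the episode above 0.015 m or angle between weight's own z axis and vertical above 0.3 rad).
It fails at once if the wooden ring is shifted more than 15 mm (distance of wood_ring from where it was at the start of the episode above 0.015 m).
It fails at once if something on the table around the board is moved more than 25 mm (distance of any of hammer, glue, cup, tape, brush from where it was at the start of the episode above 0.025 m).
It also fails if it takes over 58 s, if anything falls off the work surface, if the arm or the gripper's body presses on something with over 40 N, if the wrist force passes 120 N, or if a joint passes its speed limit or range.

## Working session

There is one attempt and no reset: what is moved stays moved. The work goes in short steps, each a Python script; the robot and the scene stay as the last script left them, time stands still between calls to the robot, and variables do not carry over. Pictures are saved under pics/ and viewed, at most 10 in all, crops included, and the job is handed in when it is done.

```bash
mkdir -p pics; python3 - <<'E'
from workcell import *
import cv2
for n in("top","scene"):
    cv2.imwrite(f"pics/{n}0.png",cv2.resize(snapshot(n)[:,:,::-1],(768,576)) if n=="top" else snapshot(n)[:,:,::-1])
    print(n,get_calibration(n))
print(sensors.sense())
E
```

```text
top {'camera_matrix': array([[381.99919857,   0.        , 257.60178599],
       [  0.        , 381.99919857, 186.42140909],
       [  0.        ,   0.        ,   1.        ]]), 'rvec': array([ 2.10893508, -2.10966265,  0.2307952 ]), 'tvec': array([0.01568828, 0.60582849, 1.05721894])}
scene {'camera_matrix': array([[371.75353315,   0.        , 250.5685878 ],
       [  0.        , 371.75353315, 191.78764879],
       [  0.        ,   0.        ,   1.        ]]), 'rvec': array([ 1.47579591,  2.31487115, -0.72195103]), 'tvec': array([ 0.24935611, -0.3958136 ,  1.65345988])}
{'time': 0.1, 'joints': array([-1.29489286,  0.4693065 , -0.04858905,  1.53358621,  0.02410107,
        1.14100638, -0.08228159]), 'dq': array([-1.33620447e-03, -6.00773829e-05,  7.71600809e-05, -1.49233785e-03,
       -2.29133390e-03,  5.73926534e-04,  1.06524297e-03]), 'joint_torque': array([ 7.93875588e-04, -5.09170854e+01, -8.10706127e-02, -2.36827612e+01,
       -6.14295155e-02,  3.45043663e-02,  6.36474851e-05]), 'eef_pos': array([0.20239855, 0.6433669 , 0.22163599]), 'orientation': array([-9.85632642e-05,  1.51791225e-01,  9.88412203e-01, -8.54758226e-04]), 'ft_force': array([-0.76398921,  0.12123162, -0.2237115 ]), 'ft_torque': array([0.01695879, 0.02739574, 0.02489953]), 'finger_force': 0.0, 'width': 0.08699833746912927}
```

View pics/top0.png

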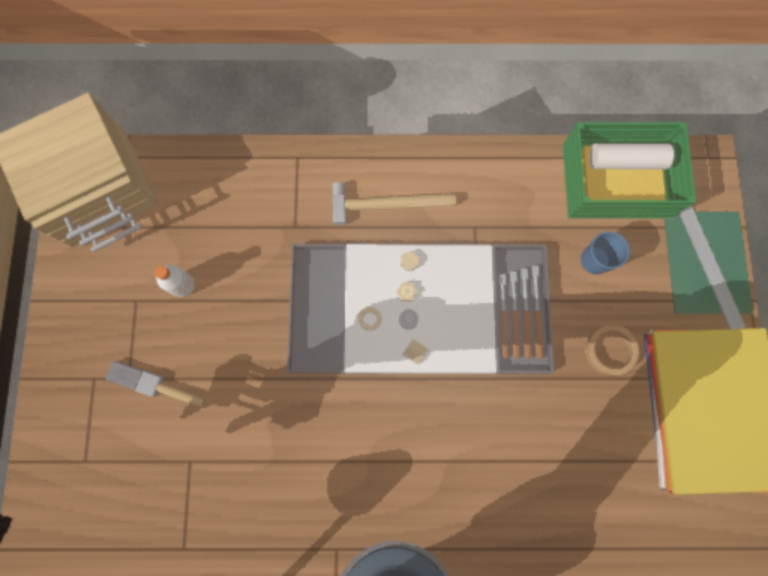

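View pics/scene0.png

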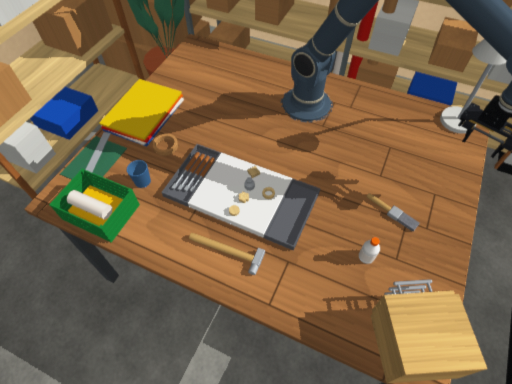

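The top view shows the board at about x 345–497, y 244–373. The empty tray is on its left (+y) and the chisels on its right. The plugs are round at (410,260), flower at (407,291) and square at (415,351), with the weight at (408,319) and the ring at (369,319). The scene view agrees with this. Next I'll look closer with the wrist camera.

```bash
cat >h.py <<'E'
from workcell import *
import numpy as np, cv2
from scipy.spatial.transform import Rotation as R
def cam(name):
    "K, R, t (world->camera); read just before the snapshot"
    c=get_calibration(name); K=c["camera_matrix"]
    if "rvec" in c: return K,cv2.Rodrigues(np.array(c["rvec"]))[0],np.array(c["tvec"]).ravel()
    s=sensors.sense(); T=np.eye(4); T[:3,:3]=R.from_quat(np.roll(s["orientation"],-1)).as_matrix(); T[:3,3]=s["eef_pos"]
    W=np.linalg.inv(T@c["T_tool_cam"]); return K,W[:3,:3],W[:3,3]
def ray(C,uv):
    K,Rm,t=C; d=Rm.T@np.linalg.solve(K,[uv[0],uv[1],1]); return -Rm.T@t,d
def onplane(C,uv,z):
    o,d=ray(C,uv); return o+d*(z-o[2])/d[2]
def tri(C1,a,C2,b):
    o1,d1=ray(C1,a);o2,d2=ray(C2,b)
    s=np.linalg.lstsq(np.c_[d1,-d2],o2-o1,rcond=None)[0]
    p,q=o1+s[0]*d1,o2+s[1]*d2; return (p+q)/2,np.linalg.norm(p-q)
DOWN=[0,0,1,0]  # tool z down; tool y along +y
def down(yaw):  # tool y axis at yaw from world y, tool z down
    q=(R.from_euler('z',yaw)*R.from_quat([0,1,0,0])).as_quat(); return list(np.roll(q,1))
E
python3 - <<'E'
from h import *
C=cam("top")
for n,u,v,z in [("TL",345,244,.03),("BL",344,373,.03),("TR",496,244,.03),("BR",498,373,.03),("round",410,260,.045),("flower",407,291,.045),("ring",369,319,.045),("weight",408,319,.07),("square",415,351,.045)]:
    print(n,onplane(C,(u/1.5,v/1.5),z).round(3))
print(get_calibration("wrist"))
for yaw in (0,np.pi/2,-np.pi/2):
    for p in ([.65,-.03,.3],[.65,.2,.1],[.5,.2,.1],[.5,-.1,.1],[.72,.2,.1]): 
        q=bot.solve_ik(p,down(yaw)); print(yaw,p,None if q is None else np.round(q,2))
E
```

```text
TL [0.688 0.1   0.03 ]
BL [0.427 0.098 0.03 ]
TR [ 0.688 -0.209  0.03 ]
BR [ 0.427 -0.203  0.03 ]
round [ 0.651 -0.032  0.045]
flower [ 0.587 -0.025  0.045]
ring [0.531 0.05  0.045]
weight [ 0.527 -0.026  0.07 ]
square [ 0.468 -0.04   0.045]
{'camera_matrix': array([[345.79923126,   0.        , 255.37452008],
       [  0.        , 345.79923126, 190.35586122],
       [  0.        ,   0.        ,   1.        ]]), 'T_tool_cam': array([[ 1.68465497e-04, -9.62269485e-01, -2.72098164e-01,
         7.48822537e-02],
       [ 9.99999432e-01,  4.48411174e-04, -9.66662119e-04,
        -1.70087596e-03],
       [ 1.05220132e-03, -2.72097846e-01,  9.62269014e-01,
        -1.61422844e-01],
       [ 0.00000000e+00,  0.00000000e+00,  0.00000000e+00,
         1.00000000e+00]])}
0 [0.65, -0.03, 0.3] [-0.38  0.4   0.52  1.52 -0.2   1.27  1.73]
0 [0.65, 0.2, 0.1] [-0.44  0.59  0.12  1.64 -0.08  0.92  1.28]
0 [0.5, 0.2, 0.1] [-0.55  0.39  0.12  1.98 -0.06  0.77  1.17]
0 [0.5, -0.1, 0.1] [-0.29  0.38  0.51  2.07 -0.27  0.76  1.95]
0 [0.72, 0.2, 0.1] [-0.4   0.69  0.12  1.45 -0.09  1.    1.31]
1.5707963267948966 [0.65, -0.03, 0.3] [ 0.7   0.64 -1.18  1.45  0.59  1.44  2.66]
1.5707963267948966 [0.65, 0.2, 0.1] [-0.19  0.61 -0.25  1.62  0.18  0.94  2.64]
1.5707963267948966 [0.5, 0.2, 0.1] [-0.27  0.4  -0.23  1.97  0.13  0.78  2.56]
1.5707963267948966 [0.5, -0.1, 0.1] [-0.7   0.59  1.12  2.08 -0.7   0.9  -2.32]
1.5707963267948966 [0.72, 0.2, 0.1] [ 0.29  1.01 -1.19  1.4   0.94  1.34  2.21]
-1.5707963267948966 [0.65, -0.03, 0.3] [-0.49  0.43  0.67  1.52 -0.27  1.29  0.22]
-1.5707963267948966 [0.65, 0.2, 0.1] [-0.66  0.62  0.44  1.65 -0.31  0.94 -0.1 ]
-1.5707963267948966 [0.5, 0.2, 0.1] [-0.77  0.41  0.39  2.   -0.22  0.77 -0.25]
-1.5707963267948966 [0.5, -0.1, 0.1] [-0.56  0.47  0.87  2.08 -0.5   0.81  0.62]
-1.5707963267948966 [0.72, 0.2, 0.1] [-0.6   0.72  0.44  1.47 -0.34  1.02 -0.08]
```

```bash
python3 - <<'E'
from h import *
import pickle
q=down(-np.pi/2)
jaws.close_gripper(10)
d={}
for i,p in enumerate([[.56,.06,.30],[.60,-.02,.30]]):
    bot.move_ptp(p,q); bot.dwell(.3)
    C=cam("wrist"); im=snapshot("wrist"); d[i]=(C,im); cv2.imwrite(f"pics/w{i}.png",im[:,:,::-1])
d["top"]=(cam("top"),None)
pickle.dump(d,open("d.pkl","wb")); s=sensors.sense(); print(s["time"],s["eef_pos"],s["width"])
cv2.imwrite("pics/w01.png",np.hstack([d[0][1],d[1][1]])[:,112:912,::-1])
E
```

```text
5.225 [ 0.59987409 -0.01893095  0.30005047] 0.00025362677946021877
```

View pics/w0.png

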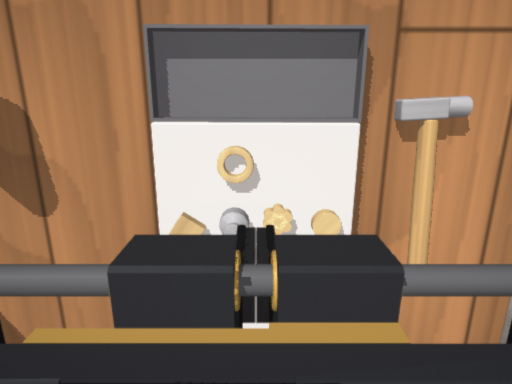

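View pics/w1.png

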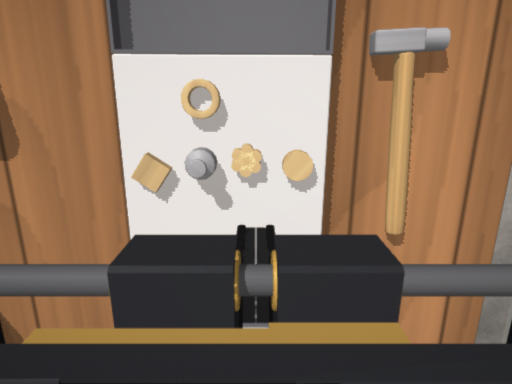

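In w1 the plugs are square (152,173), flower (247,160) and round (298,166), with the weight at (201,163) and the ring at (200,99). In w0 the gripper partly hides them, so I'll take one more view and triangulate.

```bash
cat >>h.py <<'E'
def blobs(im):
    "wood-coloured blobs lying inside the white board: centroid of the minimal contour, area, contour"
    hsv=cv2.cvtColor(im,cv2.COLOR_RGB2HSV)
    white=((hsv[...,1]<40)&(hsv[...,2]>125)).astype(np.uint8)
    cs,_=cv2.findContours(white,cv2.RETR_EXTERNAL,cv2.CHAIN_APPROX_NONE); b=max(cs,key=cv2.contourArea)
    m=cv2.drawContours(np.zeros_like(white),[cv2.convexHull(b)],-1,1,-1)
    wood=((hsv[...,1]>70)&(hsv[...,0]>8)&(hsv[...,0]<28)&(m>0)).astype(np.uint8)
    wood=cv2.morphologyEx(wood,cv2.MORPH_OPEN,np.ones((3,3)))
    cs,_=cv2.findContours(wood,cv2.RETR_EXTERNAL,cv2.CHAIN_APPROX_NONE)
    out=[]
    for c in cs:
        if cv2.contourArea(c)>150:
            M=cv2.moments(c); out.append(((M["m10"]/M["m00"],M["m01"]/M["m00"]),cv2.contourArea(c),c))
    return out,cv2.convexHull(b)
E
python3 - <<'E'
from h import *
import pickle
d=pickle.load(open("d.pkl","rb"))
q=down(-np.pi/2)
bot.move_ptp([.54,-.06,.30],q); bot.dwell(.3)
C=cam("wrist"); im=snapshot("wrist"); d[2]=(C,im); cv2.imwrite("pics/w2.png",im[:,:,::-1])
pickle.dump(d,open("d.pkl","wb"))
B={}
for i in (1,2):
    C,im=d[i]; b,h=blobs(im); B[i]=[x for x in b]
    hp=np.array([onplane(C,p[0],.03)[:2] for p in h]); 
    print(i,"board",cv2.minAreaRect(hp.astype(np.float32)))
    for c,a,ct in b:
        P=np.array([onplane(C,p[0],.045)[:2] for p in ct]).astype(np.float32)
        print(np.round(c,1),a,onplane(C,c,.045).round(4),"rect",np.round(np.hstack([*cv2.minAreaRect(P)]),4))
for c,a,_ in B[1]:
    w=onplane(d[1][0],c,.045)
    c2=min(B[2],key=lambda x:np.linalg.norm(onplane(d[2][0],x[0],.045)-w))[0]
    p,e=tri(d[1][0],c,d[2][0],c2); print("tri",p.round(4),round(e,4))
print(sensors.sense()["time"])
E
```

```text
1 board ((0.5583657622337341, -0.02601371705532074), (0.24732574820518494, 0.25808626413345337), 89.82714080810547)
[151.  171.8] 841.0 [ 0.4699 -0.0405  0.045 ] rect [ 4.6980e-01 -4.0800e-02  3.9000e-02  3.5800e-02  5.5952e+01]
[297.2 165. ] 692.5 [ 0.65   -0.0314  0.045 ] rect [ 0.6504 -0.0316  0.0357  0.0377  1.3834]
[246. 160.] 683.5 [ 0.5872 -0.0254  0.045 ] rect [ 0.5871 -0.0256  0.0344  0.0397  0.1573]
[200.   98.4] 1148.0 [0.534  0.0472 0.045 ] rect [ 0.534   0.0469  0.0441  0.0437 43.5537]
2 board ((0.5581765174865723, -0.05043180286884308), (0.2953561246395111, 0.25742650032043457), 89.84373474121094)
[196.9 139.5] 855.5 [ 0.4689 -0.0413  0.045 ] rect [ 4.68900e-01 -4.17000e-02  3.69000e-02  3.54000e-02  5.59823e+01]
[347.3 132. ] 767.0 [ 0.649 -0.032  0.045] rect [ 0.6487 -0.0322  0.0387  0.0355  0.1078]
[295.1 126.9] 721.0 [ 0.5865 -0.0262  0.045 ] rect [ 0.5865 -0.0265  0.0359  0.0377  1.2089]
[250.2  61.5] 1230.5 [0.5332 0.0469 0.045 ] rect [0.533  0.0466 0.0431 0.0436 0.0861]
tri [ 0.4677 -0.0422  0.0378] 0.0002
tri [ 0.6508 -0.0328  0.0381] 0.0001
tri [ 0.5871 -0.0267  0.0388] 0.0002
tri [0.5332 0.0472 0.0404] 0.0001
5.9667
```

View pics/w2.png

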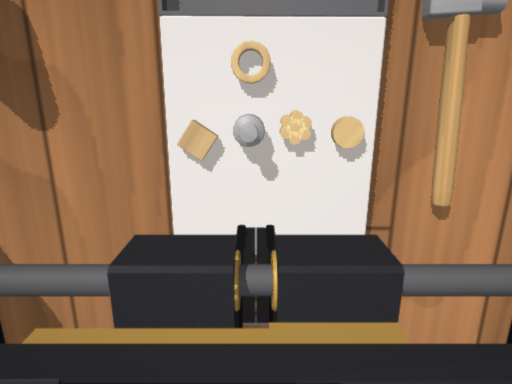

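The triangulated mid-heights are about 0.038 m, which fits plugs between z 0.030 and 0.045. Lane spacing and sizes also agree with the text. The scrap tray is on the +y side, with the board edge at y≈0.098. I'll push the round plug first, then the flower, then start the square, and look again.

```bash
cat >>h.py <<'E'
Q=down(-np.pi/2)
def push(x,y0,y1,x1=None,z=.036,rate=.07):
    x1=x if x1 is None else x1
    bot.move_ptp([x,y0,.13],Q); bot.movel([x,y0,z],Q,rate=.1)
    f0=sensors.sense()["ft_force"]
    bot.movel([x1,y1,z],Q,rate=rate)
    s=sensors.sense(); print("pushed",s["eef_pos"].round(4),(s["ft_force"]-f0).round(1),round(s["time"],1))
    bot.movel([x1,y1-.006,z],Q,rate=.1); bot.movel([x1,y1-.006,.13],Q,rate=.15)
def look(n):
    bot.move_ptp([.54,-.06,.30],Q); bot.dwell(.2); C=cam("wrist"); im=snapshot("wrist"); cv2.imwrite(f"pics/{n}.png",im[:,:,::-1])
    for c,a,ct in blobs(im)[0]:
        P=np.array([onplane(C,p[0],.045)[:2] for p in ct]).astype(np.float32)
        print(np.round(c),a,onplane(C,c,.038).round(4),"rect",np.round(np.hstack([*cv2.minAreaRect(P)]),3))
    print(round(sensors.sense()["time"],1))
E
python3 - <<'E'
from h import *
push(.650,-.080,.112)
look("a1")
E
```

```text
pushed [0.65   0.1117 0.036 ] [-1.8 -0.   0.5] 10.8
[197. 140.] 854.5 [ 0.4678 -0.0423  0.038 ] rect [ 4.6900e-01 -4.2000e-02  3.7000e-02  3.5000e-02  5.6075e+01]
[296. 127.] 719.0 [ 0.5873 -0.0268  0.038 ] rect [ 5.870e-01 -2.700e-02  3.900e-02  3.500e-02  8.687e+01]
[251.  62.] 1231.5 [0.5331 0.0474 0.038 ] rect [0.533 0.047 0.043 0.044 0.127]
13.1
```

View pics/a1.png

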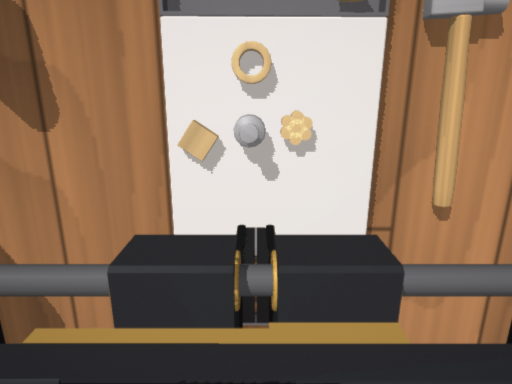

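The round plug is off the board and in the tray (top edge at 350,0), and nothing else has moved. Next I'll push the flower and square part-way and check them.

```bash
python3 - <<'E'
from h import *
push(.588,-.075,-.005)
push(.465,-.095,-.005)
look("a2")
E
```

```text
pushed [ 0.588  -0.0057  0.0361] [-0.2  1.5  0. ] 16.1
pushed [ 0.465  -0.0055  0.0361] [ 0.4 -0.7 -0. ] 20.3
[188.  84.] 939.0 [0.4577 0.0231 0.038 ] rect [0.459 0.023 0.036 0.034 0.059]
[301.  83.] 796.5 [0.5892 0.0239 0.038 ] rect [ 0.588  0.023  0.04   0.035 21.506]
[252.  62.] 1239.5 [0.5331 0.0475 0.038 ] rect [0.533 0.047 0.043 0.043 0.045]
22.3
```

View pics/a2.png

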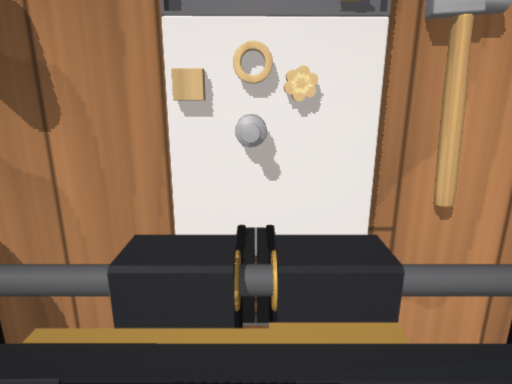

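The square is now flush at (188,84), x=0.458. The flower is at (301,83), x=0.589, and the ring hasn't moved. I'll finish both pushes with the finger centred on each plug.

```bash
python3 - <<'E'
from h import *
push(.589,-.016,.112)
push(.4585,-.016,.112,.4605)
bot.move_ptp([.54,.06,.30],Q); bot.dwell(.3); a=snapshot("wrist")
print(sensors.sense()["time"]); cv2.imwrite("pics/a3.png",a[:,:,::-1])
E
```

```text
pushed [0.589  0.1115 0.0361] [ 0.5  1.6 -0.5] 26.1
pushed [0.4605 0.1116 0.036 ] [ 0.8 -0.5 -0.2] 31.0
33.15
```

View pics/a3.png

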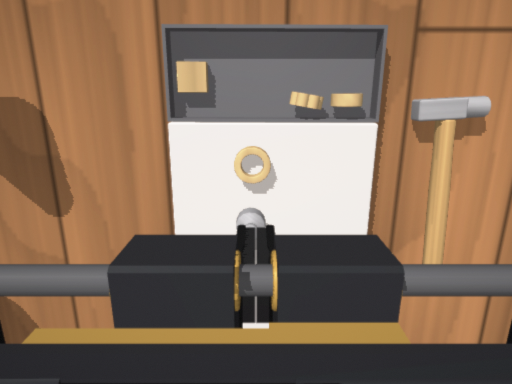

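All three are in the tray: square flat at (192,77), flower at (306,101) and round at (346,100). The last two seem to be on edge by the wall, so I'll check their height, and that they are still, from a second view.

```bash
python3 - <<'E'
from h import *
def wood(im):
    h=cv2.cvtColor(im,cv2.COLOR_RGB2HSV); m=((h[...,1]>70)&(h[...,0]>8)&(h[...,0]<28)&(h[...,2]>100)).astype(np.uint8)
    m=cv2.morphologyEx(m,cv2.MORPH_OPEN,np.ones((3,3)))
    n,_,s,c=cv2.connectedComponentsWithStats(m); return [(c[i],s[i]) for i in range(1,n) if 150<s[i][4]<1500]
V=[]
for i,p in enumerate([[.54,.06,.30],[.54,.12,.30],[.54,.12,.30]]):
    if i<2: bot.move_ptp(p,Q)
    bot.dwell(.4); C=cam("wrist"); im=snapshot("wrist"); V.append((C,wood(im)))
    cv2.imwrite(f"pics/b{i}.png",im[:,:,::-1])
    for c,s in V[-1][1]: print(i,c.round(1),s,onplane(C,c,.04).round(3))
for c,_ in V[0][1]:
    w=onplane(V[0][0],c,.03); o=min(V[1][1],key=lambda b:np.linalg.norm(onplane(V[1][0],b[0],.03)-w))[0]
    print("tri",*tri(V[0][0],c,V[1][0],o))
print(sensors.sense()["time"])
im=cv2.imread("pics/b2.png"); cv2.imwrite("pics/b2c.png",cv2.resize(im[60:240,130:420],None,fx=2.5,fy=2.5))
E
```

```text
0 [190.7  76. ] [175  61  32  31 956] [0.464 0.151 0.04 ]
0 [304.8  99.7] [289  92  33  17 418] [0.597 0.124 0.04 ]
0 [344.9  99.1] [330  93  31  14 409] [0.644 0.125 0.04 ]
0 [251.1 164.1] [234 146  35  37 682] [0.533 0.047 0.04 ]
0 [236.4 279.2] [234 250   6  59 226] [ 0.513 -0.113  0.04 ]
0 [274.3 279.2] [271 250   7  60 314] [ 0.565 -0.113  0.04 ]
1 [193.2 125.2] [178 111  31  30 876] [0.464 0.154 0.04 ]
1 [302.9 148. ] [287 139  32  19 452] [0.597 0.126 0.04 ]
1 [341.4 147.3] [327 140  30  16 452] [0.644 0.127 0.04 ]
1 [251.1 209.1] [234 192  35  35 672] [0.533 0.047 0.04 ]
1 [236.5 279.1] [234 250   6  59 234] [ 0.513 -0.054  0.04 ]
1 [274.3 279.2] [271 250   7  60 314] [ 0.565 -0.054  0.04 ]
2 [193.1 125.9] [178 111  31  30 868] [0.464 0.154 0.04 ]
2 [303.  148.5] [288 140  32  18 450] [0.597 0.127 0.04 ]
2 [341.4 148. ] [327 140  30  17 452] [0.644 0.127 0.04 ]
2 [251.  209.7] [234 192  35  36 688] [0.533 0.047 0.04 ]
2 [236.5 279.7] [234 251   6  58 231] [ 0.513 -0.054  0.04 ]
2 [274.3 279.2] [271 250   7  60 314] [ 0.565 -0.053  0.04 ]
tri [0.45965234 0.1518709  0.0159271 ] 0.0001508432508384553
tri [0.59918091 0.1239554  0.02423631] 4.107065118365939e-05
tri [0.64826675 0.12466672 0.02363426] 0.00010534865168950283
tri [0.53333005 0.04662938 0.03782909] 0.00018734715293542044
tri [ 3.48355184 27.26715107 46.84081342] 0.022215810345558716
tri [-0.62456231 11.62747028 20.06935807] 0.049060692033697985
35.1
```

View pics/b2c.png

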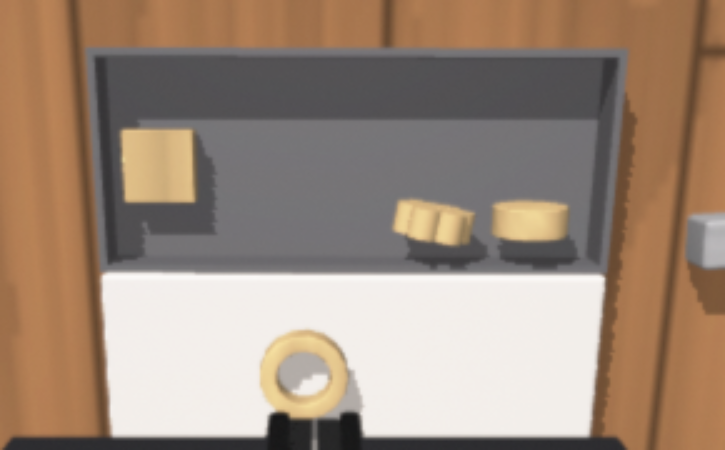

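The square lies flat. The flower and round plugs stand on edge against the near wall. Their measured heights are about 0.024 m, under the 0.03 m limit, and their y of about 0.124 is inside the walls. They're still between frames, and the ring hasn't moved. I'm handing in.

```bash
python3 - <<'E'
from h import *
print(bot.sign_off())
E
```

```text
the job is handed in; nothing more can be done
None
```

I pushed all three plugs over the board's edge into the scrap tray without lifting them, left the ring and weight where they stood, and handed the job in at about 35 s; the square lies flat, while the round and flower plugs stand still on edge inside the walls, measured at about 24 mm (limit 30 mm).

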